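Rake loose dowel pins into the grooves of a pin rack

TASK

The ground dowel pins tipped onto the blue grooved rack lie askew: take the rake out of its wooden block, set its ball tips down on the bare end of the deck behind the pins and, keeping the tips resting lightly on the deck so that no pin slips under them, draw it across the deck until every pin lies fully down in a groove of its own. Then stand the rake back in its block. Do not lean on the rack or jam the pins, do not touch the pins with the fingers (they rust), and leave everything else on the bench alone.

Things in the scene. Friction and masses are not known exactly. Their poses are not given: they have to be found in the camera images.
- rack: Fixed blue pin rack, 152 mm (x) by 254 mm (y). Origin on the bench, on its x centre line; x along the grooves, y across them, z up. Rigid deck, top at z = 22 mm, 140 mm wide between two aluminium side cheeks 6 mm thick that stand 14 mm above it; runs from y = 130 mm (open end) to y = -118 mm (end wall, also 14 mm above it). Plain and flat from y = 130 to 4 mm, grooved beyond.
- first_groove (a point): Middle of the first groove, at deck level (y = 0 in the rack). Seven grooves, each 7.4 mm wide, 5.6 mm deep, across the whole deck, at y = 0, -16, -32, -48, -64, -80, -96 mm; the ridges between them are level with the deck. A pin in a groove is almost level with the ridges, so tips and other pins pass over it; the leading pin drops into the first free groove.
- bare_end (a point): Middle of the bare strip at the open end of the deck, at deck level (y = 115 mm in the rack): set the tips down here. The strip from y = 98 to 130 mm starts free of pins; the pins start between y = 95 and -70 mm, up to 0.35 rad askew to the grooves. Hard stop: 1 mm too low means tens of newtons, and above 35 N is too hard: touch down slowly, 10 mm/s or less.
- pin0: One of five alike bright steel dowel pins, 6 mm diameter, 80 mm long, 18 g; rolls freely. Origin at its centre; x along the pin, either way round. Its centre is 25 mm above the rack's origin when on the deck, 19.4 mm when fully down in a groove.
- pin1: One of five alike bright steel dowel pins, 6 mm diameter, 80 mm long, 18 g; rolls freely. Origin at its centre; x along the pin, either way round. Its centre is 25 mm above the rack's origin when on the deck, 19.4 mm when fully down in a groove.
- pin2: One of five alike bright steel dowel pins, 6 mm diameter, 80 mm long, 18 g; rolls freely. Origin at its centre; x along the pin, either way round. Its centre is 25 mm above the rack's origin when on the deck, 19.4 mm when fully down in a groove.
- pin3: One of five alike bright steel dowel pins, 6 mm diameter, 80 mm long, 18 g; rolls freely. Origin at its centre; x along the pin, either way round. Its centre is 25 mm above the rack's origin when on the deck, 19.4 mm when fully down in a groove.
- pin4: One of five alike bright steel dowel pins, 6 mm diameter, 80 mm long, 18 g; rolls freely. Origin at its centre; x along the pin, either way round. Its centre is 25 mm above the rack's origin when on the deck, 19.4 mm when fully down in a groove.
- rake: Hand rake, 124 mm wide (x), 108 mm high, 0.21 to 0.33 kg, starts standing in its block. Origin at tip level under its centre; z up. Eight 6 mm tines in a row along x, 15 mm apart, each ending in a 10 mm ball with its lowest point at z = 0 (row 115 mm over the balls). Aluminium bar, 124 by 24 mm, at z = 36 to 46 mm. Drag it along its y, with its x along the grooves.
- rake_grip (a point): Middle of the rake's flat upright wooden grip, 80 mm along the rake's x, 26 mm thick along its y (grip it across this), from 46 to 108 mm above the tips; this point is 85 mm above the tips. The rake may shift or tip a little in the gripper. Tips clear of the deck bear down on the pins and can jam them: if a pin catches, ease back a little and come again.
- block: Fixed wooden rake block, 136 mm (x) by 60 mm (y) by 42 mm high, with a straight slot 16 mm wide along x through its middle, open on top and at both ends. Origin on the bench under its centre. The rake stands with its tines in the slot and its bar on the block's top: the rake's origin is then 6 mm above the block's, x along x.
- oiler: Bystander, to be left alone: red oil can 72 mm across, spout to 165 mm high. Origin at its underside.
- square: Bystander, to be left alone: engineer's square, 100 mm dark stock, 130 mm blade. Origin at its underside.
- micrometer: Bystander, to be left alone: grey C-frame micrometer about 160 mm long, lying flat. Origin at its underside.
- chuck_key: Bystander, to be left alone: T-shaped chuck key about 95 mm by 100 mm. Origin at its underside.
- driver: Bystander, to be left alone: red-handled screwdriver. Origin at its underside.
- tape: Bystander, to be left alone: yellow roll of tape 96 mm across, 24 mm high. Origin at its underside.
- spray: Bystander, to be left alone: spray can 58 mm across, 170 mm high. Origin at its underside.

How it is judged (in metres and radians):
On the way, in this order (a step that is already met when the one before it is completed fails the run):
1. the rake is out of its block and its ball tips rest lightly (0.5 to 20 N) on the bare end of the deck, behind all the pins (contact force between rake and rack between 0.5 and 20 N and y of rake in the frame of rack above 0.09 m), for 0.2 s.
2. while it draws the pins along the plain deck, between 60 mm and 5 mm before the middle of the first groove, its tips stay resting lightly on the deck (0.5 to 20 N) (contact force between rake and rack between 0.5 and 20 N and y of rake in the frame of rack between 0.005 and 0.06 m), for 0.3 s.
3. every pin lies down in a groove of its own (z of each of pin0, pin1, pin2, pin3, pin4 in the frame of rack below 0.0211 m and angle between the x axis of each of pin0, pin1, pin2, pin3, pin4 and the x axis of rack, either way round below 0.06 rad), for 0.3 s.
At the end, for the whole second after the job is handed in: Every pin lies in a rack groove of its own, centre at least 0.9 mm below the deck and within 0.06 rad of the groove; the rake stands released and at rest in the slot of its block, within 15 mm of its middle, 4 mm of the seated height and 0.12 rad (all of step 3 and horizontal distance between rake and block below 0.015 m and z of rake in the frame of block between 0.002 and 0.01 m and angle between rake's own z axis and vertical below 0.12 rad and angle between the x axis of rake and the x axis of block, either way round below 0.12 rad and linear speed of rake below 0.02 m/s); the robot touches nothing.
It fails at once if the rake bears on the rack with more than 35 N (contact force between rake and rack above 35 N).
It fails at once if the rake presses on a pin with more than 35 N (contact force between rake and pin0 above 35 N or contact force between rake and pin1 above 35 N or contact force between rake and pin2 above 35 N or contact force between rake and pin3 above 35 N or contact force between rake and pin4 above 35 N).
It fails at once if a pin is touched by the gripper or arm (contact force between any of the fingers, the arm and pin0 above 0.3 N or contact force between any of the fingers, the arm and pin1 above 0.3 N or contact force between any of the fingers, the arm and pin2 above 0.3 N or contact force between any of the fingers, the arm and pin3 above 0.3 N or contact force between any of the fingers, the arm and pin4 above 0.3 N).
It fails at once if a pin is knocked off the rack (height (world z) of any of pin0, pin1, pin2, pin3, pin4 below 0.012 m).
It fails at once if another thing on the bench is moved by more than 25 mm (distance of any of oiler, square, micrometer, chuck_key, driver, tape, spray from where it was at the start of the episode above 0.025 m).
It also fails if it takes over 72 s, if anything falls off the work surface, if the arm or the gripper's body presses on something with over 40 N, if the wrist force passes 120 N, or if a joint passes its speed limit or range.

ROBOT

A 6-joint arm with a two-finger parallel gripper is mounted at the origin on the work surface. World frame = base frame: x ahead of the robot, y to its left, z up, the work surface at z = 0. Lengths are in mm, angles in rad, forces in N, time in s.
With the tool pointing down it reaches from about 350 to 725 mm from the base axis. Payload 4.3 kg.
Tool frame: the origin (TCP) lies on the centre line of the jaws, within the pads' length; the fingertips stand bot.tip_reach ahead of it and the grasp point (between the pads) lies 8 mm behind it (bot.tip_reach is the distance from the TCP to the fingertips, in mm); z points along the fingers, y is the direction in which the jaws open and shut (so a half turn about z gives the same grasp; the last joint's range is limited). The gripper opens to 85 mm and grips with 20 to 120 N. Pads are 22 mm wide; open, the fingers measure 114 mm over their backs; the gripper's body (76 mm by 85 mm) begins 54 mm behind the grasp point. The pads swing forward as they close: fully open they stand 13 mm farther back than shut.
Start: joints at [-1.404, 0.377, 0.081, 1.274, 0, 1.46], TCP at [157.145, -553.147, 242.329] pointing down, gripper open.
Joint ranges: [-2.72, 2.72], [-0.84, 1.66], [-1.02, 1.22], [-1.77, 2.12], [-1.37, 1.28], [-3.14, 3.14]. Speed limits (rad/s): [2.57, 2.57, 3.14, 3.14, 3.14, 3.14].

INTERFACE

Orientations are given as a 3x3 rotation matrix whose columns are the frame's x, y, z axes.
In Python, from bench import bot gives the robot as it stands.
- The arm moves only by the tool play_rows, never from a script. Its argument "commands" is one flat list of numbers, 7 for each row, row after row: the shift along the tool's x, y, z in m, then the turn, a rotation vector about the tool's x, y, z in degrees, then the closure, from 0 (fully open) to 1 (shut). A call has 1 to 20 rows; each row shifts and turns the commanded pose from where the row before left it, along the tool's axes as they then stand; what a row does not reach is not made up. A row lasts 1/10 s, in which the tool goes at most 50 mm and 8.59 degrees, less where a joint would pass 70% of its speed; a pose out of reach is approached as far as the arm can. A call is refused whole if a number of a shift passes 0.05 or a number of a turn 8.59, either way. A call with a gripper value outside its range is refused whole. The fingers move at their own pace and stop on an object; the grip force is fixed at half the most. Time passes only in rows, so rows that do not move let the fingers close. It gives the time, the measured TCP pose, the force and the opening at its end, in the units of the state.
- bot.state(): the state, without advancing time (a new reading comes with each control period).
- bot.grab_frame(name): name is "scene" or "top"; returns a dict with "img" (384x512x3 uint8, red, green, blue), "z_map" (384x512 float32, mm along the optical axis (not along the pixel's ray), 0 where there is no reading), "camera_matrix" (3x3 intrinsics, pixels), "extrinsics" (4x4, takes a point from camera to world coordinates). Camera axes: x right, y up, looking along -z (the intrinsics and any distortion apply to the point x, -y, -z); pixel columns grow to the right and rows downward; lengths in mm; the calibration is good to about 2 mm. A picture is of the moment at which its call begins.
- bot.sign_off(): hands the job in, once; it reports no verdict.
The state is a dict: "t": time; "q": joint angles; "qd": joint speeds; "effort": joint torques, N m; "position": TCP position; "tcp_rot": TCP orientation; "ft_force": force on the tool from outside, world axes, zero at the start; "moment": the same for the moment, N m; "finger_gap": opening from 0.0 (shut) to 1.0 (fully open).
Only numpy, scipy, OpenCV 4.12 (cv2) and the standard library are available. Lean on these libraries where they do the work, as an engineer would, in place of code of your own. Each camera call takes 0.05 s, during which the arm holds its last target. There are 200 camera calls.

## Working session

There is one attempt and no reset: what is moved stays moved. The work goes in short steps, Python scripts to look and compute and a tool call to move; the robot and the scene stay as the last step left them, time stands still between calls to the robot, and variables do not carry over. Pictures are saved under pics/ and viewed, about 8 in all and at most 12, crops included, and the job is handed in when it is done.

Besides the shell and the picture viewer there is one more tool, called after ">>>" as name(argument=value, ...) on one line, values as JSON. play_rows: Moves the arm, as the interface text tells. Its arguments: {"type":"object","properties":{"commands":{"type":"array"}},"required":["commands"]}

```bash
mkdir -p pics
python3 - <<'E'
from bench import bot
import cv2,numpy as np
s=bot.state();print(s,bot.tip_reach)
for n in("scene","top"):
    f=bot.grab_frame(n);np.savez(f"pics/{n}0.npz",**f)
    cv2.imwrite(f"pics/{n}0.png",f["img"][:,:,::-1]);print(n,f["camera_matrix"],f["extrinsics"].round(3))
a=cv2.imread("pics/scene0.png");b=cv2.imread("pics/top0.png")
E
```

```text
{'t': 0.0, 'q': array([-1.40427060e+00,  3.78057567e-01,  7.96356414e-02,  1.27439397e+00,
       -9.95746098e-06,  1.46049440e+00]), 'qd': array([-0.00127885, -0.00012273, -0.00050628,  0.00039328, -0.00069041,
        0.00187498]), 'effort': array([ 1.09711844e-03, -4.63611960e+01,  2.69870174e+01,  2.06848746e-02,
       -8.06006483e-05,  1.31387946e-06]), 'position': array([ 157.04790558, -552.48528897,  241.36775888]), 'tcp_rot': array([[ 9.61927331e-01,  2.73305124e-01, -3.44578283e-04],
       [ 2.73305259e-01, -9.61925296e-01,  1.98998441e-03],
       [ 2.12414370e-04, -2.00839545e-03, -9.99997961e-01]]), 'ft_force': array([ 0.18756393, -0.1993744 , -0.37965474]), 'moment': array([ 0.01623239, -0.03672914,  0.00420775]), 'finger_gap': 1.0000283999763595} 11.0
scene [[382.62704973   0.         249.03152341]
 [  0.         382.62704973 192.58259168]
 [  0.           0.           1.        ]] [[-5.310000e-01 -4.790000e-01  6.990000e-01  1.294295e+03]
 [ 8.470000e-01 -2.950000e-01  4.420000e-01  4.585580e+02]
 [-6.000000e-03  8.270000e-01  5.620000e-01  6.798940e+02]
 [ 0.000000e+00  0.000000e+00  0.000000e+00  1.000000e+00]]
top [[447.50910672   0.         255.93720488]
 [  0.         447.50910672 193.40844342]
 [  0.           0.           1.        ]] [[-2.60000e-02  9.80000e-01 -1.97000e-01  3.42257e+02]
 [-1.00000e+00 -2.60000e-02 -2.00000e-03 -1.83440e+01]
 [-7.00000e-03  1.97000e-01  9.80000e-01  1.21345e+03]
 [ 0.00000e+00  0.00000e+00  0.00000e+00  1.00000e+00]]
```

View pics/top0.png

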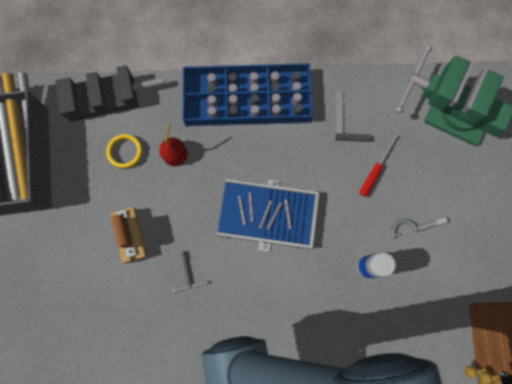

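View pics/scene0.png

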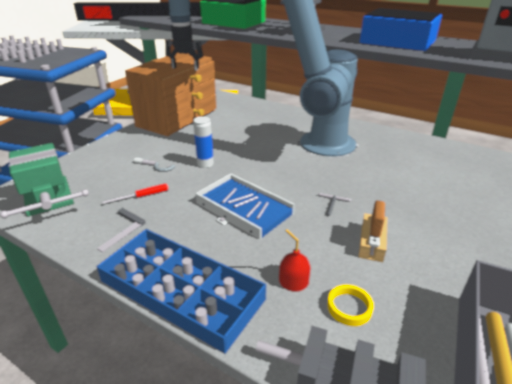

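The top view shows the rack around (268,213), with the pins on it, and the rake in its block at (128,235). I'll zoom in on both.

Run:
```python
import cv2,numpy as np
b=cv2.imread("pics/top0.png")
c=cv2.resize(b[172:258,210:330],None,fx=5,fy=5,interpolation=cv2.INTER_CUBIC)
d=cv2.resize(b[198:268,100:160],None,fx=5,fy=5,interpolation=cv2.INTER_CUBIC)
o=np.zeros((430,790,3),np.uint8);o[:,:600]=cv2.resize(c,(600,430));e=cv2.resize(d,(190,222));o[:222,600:]=e
s=cv2.imread("pics/scene0.png")[190:270,350:400];o[230:430,610:735]=cv2.resize(s,(125,200),interpolation=cv2.INTER_CUBIC)
cv2.imwrite("pics/crop0.png",o)
```

```text
(no output)
```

View pics/crop0.png

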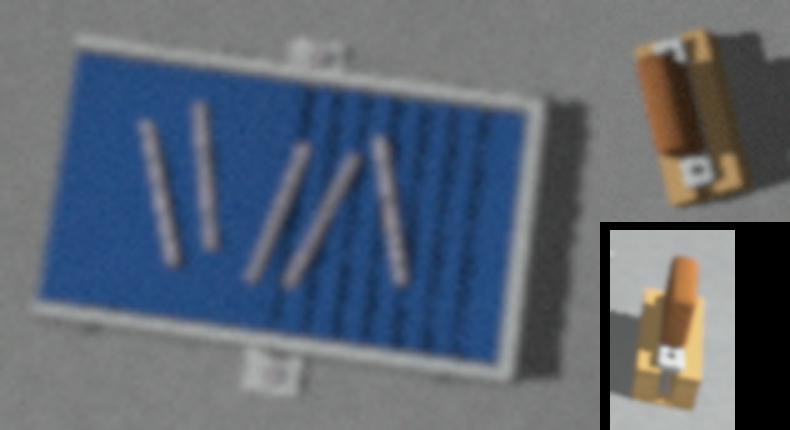

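The open, bare end of the rack is on the left (+y world) and the end wall is on the right. All five pins are visible. The brown grip leans left of the block only because of parallax.

```bash
cat > u.py <<'E'
import numpy as np,cv2
def cloud(f):
    K=f["camera_matrix"];E=f["extrinsics"];z=f["z_map"];v,u=np.mgrid[:z.shape[0],:z.shape[1]]
    P=np.stack([(u-K[0,2])/K[0,0]*z,-(v-K[1,2])/K[1,1]*z,-z],-1)
    return P@E[:3,:3].T+E[:3,3]
def cast(f,u,v,h):
    K=f["camera_matrix"];E=f["extrinsics"];u=np.asarray(u,float);v=np.asarray(v,float)
    d=np.stack([(u-K[0,2])/K[0,0],-(v-K[1,2])/K[1,1],-np.ones_like(u)],-1)@E[:3,:3].T
    return E[:3,3]+d*((h-E[2,3])/d[...,2])[...,None]
def rect(p):
    r=cv2.minAreaRect(np.float32(p[:,:2]));return np.round(r[0],1),np.round(r[1],1),round(r[2],1),np.round(cv2.boxPoints(r),1).tolist()
E
python3 - <<'E'
from u import *
for n,box in(("top",(170,262,205,330)),("scene",(165,240,190,300))):
    f=dict(np.load(f"pics/{n}0.npz"));P=cloud(f);hsv=cv2.cvtColor(f["img"],cv2.COLOR_RGB2HSV)
    m=np.zeros(P.shape[:2],bool);m[box[0]:box[1],box[2]:box[3]]=1
    bl=m&(hsv[...,0]>100)&(hsv[...,0]<125)&(hsv[...,1]>120)
    # deck outline incl. pins: hull
    v,u=np.nonzero(bl);Q=cast(f,u,v,22);print(n,"deck",rect(Q),"z med",np.median(P[bl][:,2]))
    bx=(195,270,100,160) if n=="top" else (195,265,350,400)
    m[:]=0;m[bx[0]:bx[1],bx[2]:bx[3]]=1
    wood=m&(hsv[...,1]>90)
    h=P[...,2]
    g=m&(h>105)&(h<125);print("grip",g.sum(),rect(P[g]),np.median(h[g]))
    g=m&(h>36)&(h<48);print("blocktop",g.sum(),rect(P[g]),np.median(h[g]))
    g=m&(h>49)&(h<58);print("bar",g.sum(),rect(P[g]),np.median(h[g]))
    c=cast(f,*np.nonzero(m&(h>105)&(h<125))[::-1],114)
    print("grip cast",rect(c))
E
```

```text
top deck (array([528.5, -42.5]), array([243., 134.]), 80.4, [[442.1000061035156, -151.10000610351562], [574.2999877929688, -173.60000610351562], [615.0, 66.0], [482.79998779296875, 88.5]]) z med 21.12530594647592
grip 343 (array([480.5, 326. ]), array([79.9, 27.1]), 14.5, [[438.3999938964844, 329.1000061035156], [445.1000061035156, 302.8999938964844], [522.5, 322.8999938964844], [515.7999877929688, 349.1000061035156]]) 112.843407221485
blocktop 546 (array([477.9, 326.3]), array([136.3,  61.4]), 14.9, [[404.20001220703125, 338.5], [420.0, 279.1000061035156], [551.7000122070312, 314.1000061035156], [535.9000244140625, 373.3999938964844]]) 42.11804873852111
bar 147 (array([477.6, 326.2]), array([129.9,  36.6]), 9.0, [[410.5, 334.1000061035156], [416.29998779296875, 298.0], [544.5999755859375, 318.3999938964844], [538.7999877929688, 354.5]]) 52.83313279694585
grip cast (array([479.7, 324.2]), array([80.3, 27.5]), 14.9, [[437.3999938964844, 327.20001220703125], [444.3999938964844, 300.6000061035156], [522.0999755859375, 321.20001220703125], [515.0, 347.79998779296875]])
scene deck (array(
[... 414 characters left out ...]
2, 347.5]]) 113.64728067946987
blocktop 484 (array([478.1, 325.3]), array([138.8,  60.2]), 14.6, [[403.29998779296875, 336.8999938964844], [418.5, 278.70001220703125], [552.7999877929688, 313.6000061035156], [537.5999755859375, 371.79998779296875]]) 42.333974187055276
bar 92 (array([523.8, 337.5]), array([36.5, 22.9]), 16.5, [[503.0, 343.29998779296875], [509.5, 321.3999938964844], [544.5999755859375, 331.70001220703125], [538.0999755859375, 353.70001220703125]]) 52.32255659263603
grip cast (array([488.2, 326.7]), array([87.9, 25.7]), 13.1, [[442.5, 329.29998779296875], [448.3999938964844, 304.20001220703125], [533.9000244140625, 324.20001220703125], [528.0999755859375, 349.29998779296875]])
```

Run:
```python
from u import *
for n,box in(("top",(170,262,205,330)),("scene",(165,240,190,300))):
    f=dict(np.load(f"pics/{n}0.npz"));P=cloud(f);hsv=cv2.cvtColor(f["img"],cv2.COLOR_RGB2HSV)
    m=np.zeros(P.shape[:2],bool);m[box[0]:box[1],box[2]:box[3]]=1
    h=P[...,2];g=m&(h>32)&(h<40);r=rect(P[g]);print(n,g.sum(),r,np.median(h[g]))
    a=np.deg2rad(80.2);R=np.array([[np.sin(a),-np.cos(a)],[np.cos(a),np.sin(a)]])  # rows x,y axes
    ym=(P[g][:,:2]@R.T);print("x range",np.percentile(ym[:,0],[1,99]),"y range",np.percentile(ym[:,1],[.5,99.5]))
    # slopes of each cheek
    mid=np.mean(np.percentile(ym[:,0],[1,99]))
    for s in(-1,1):
        k=ym[(s*(ym[:,0]-mid)>55)&(ym[:,1]>ym[:,1].min()+20)];p=np.polyfit(k[:,1],k[:,0],1);print("cheek",s,p,np.median(k[:,0]))
    w=ym[(ym[:,1]<np.percentile(ym[:,1],.5)+12)&(abs(ym[:,0]-mid)<60)];print("wall",np.median(w[:,1]),np.polyfit(w[:,0],w[:,1],1)[0])
    d=m&(h>15)&(h<27)&(hsv[...,1]>120);q=P[d][:,:2]@R.T;print("deck y",np.percentile(q[:,1],[.3,99.7]),np.percentile(q[:,0],[.5,99.5]))
    px=m&(hsv[...,1]<90)&(h>20)&(h<30)&(abs(P[...,:2]@R[0]-mid)<62)
    q=P[...,:2]@R.T
    px&=(q[...,1]>np.median(w[:,1])+12)
    c,_=cv2.findContours((px*255).astype(np.uint8),cv2.RETR_EXTERNAL,cv2.CHAIN_APPROX_NONE)
    for k in c:
        if len(k)<8: continue
        k=k[:,0];e=q[k[:,1],k[:,0]];r=cv2.minAreaRect(np.float32(e));print("pin",np.round(r[0]-np.array([mid,np.median(w[:,1])+121]),1),np.round(r[1],1),round(r[2]))
```

```text
top 562 (array([526.4, -44.9]), array([253.6, 152.8]), 80.4, [[429.79998779296875, -157.10000610351562], [580.5, -182.6999969482422], [622.9000244140625, 67.4000015258789], [472.20001220703125, 92.9000015258789]]) 35.67940539934591
x range [450.14361477 602.22099781] y range [-81.27597607 171.26195718]
cheek -1 [-1.70975484e-03  4.53154080e+02] 453.02783506228354
cheek 1 [-2.06722153e-03  5.98945756e+02] 598.8109819776514
wall -78.13817948398827 0.0009069854869958812
deck y [-72.75809252 168.78196774] [461.84491495 594.14756378]
pin [-24.   -9.7] [ 8.6 36.9] 70
pin [ 14.3 -22.3] [ 8.5 36.5] 75
pin [-3.7  7.5] [ 9.9 79.2] 77
pin [  7.5 -52.2] [79.5 10.2] 17
pin [-1.4 71.8] [77.9  9.7] 19
pin [10.6 49.2] [77.5  9.1] 13
scene 439 (array([525.2, -46.4]), array([258.5, 155.7]), 80.1, [[426.29998779296875, -160.3000030517578], [579.7000122070312, -187.10000610351562], [624.0999755859375, 67.5], [470.70001220703125, 94.30000305175781]]) 35.70812121320364
x range [448.59232074 602.81524689] y range [-83.0564479  171.90516983]
cheek -1 [4.37980565e-04 4.53581152e+02] 454.22479470817524
cheek 1 [-1.60463659e-03  5.99684744e+02] 599.9955951861303
wall -77.6345397961638 -0.00650216355104225
deck y [-72.38460632 172.65338409] [458.59670354 581.05319373]
pin [-3.3 68.1] [85.9 11.8] 20
pin [ 7.  44.3] [87.5 13. ] 12
pin [-6.7 -9.5] [45.7 85.8] 75
pin [  8.8 -55.3] [78.6 13.9] 16
```

>>> play_rows(commands=[0, 0, 0, 0, 0, -8.5, 0, 0, 0, 0, 0, 0, -8.5, 0, 0, 0, 0, 0, 0, -8.5, 0, 0, 0, 0, 0, 0, -8.5, 0, 0, 0, 0, 0, 0, -8.5, 0, 0, 0, 0, 0, 0, -8.5, 0, 0, 0, 0, 0, 0, -8.5, 0, 0, 0, 0, 0, 0, -8.5, 0, 0, 0, 0, 0, 0, -8.5, 0, 0, 0, 0, 0, 0, -8.5, 0, 0, 0, 0, 0, 0, -8.5, 0, 0, 0, 0, 0, 0, -8.5, 0, 0, 0, 0, 0, 0, -8.5, 0, 0, 0, 0, 0, 0, -8.5, 0, 0, 0, 0, 0, 0, -8.5, 0, 0, 0, 0, 0, 0, -8.5, 0, 0, 0, 0, 0, 0, -8.5, 0, 0, 0, 0, 0, 0, -8.5, 0, 0, 0, 0, 0, 0, -8.5, 0, 0, 0, 0, 0, 0, -8.5, 0])

```text
t: 2.1
position: [157.1, -552.7, 241.7]
tcp_rot: [[-0.994, -0.108, -0.0], [-0.108, 0.994, 0.001], [0.0, 0.001, -1.0]]
ft_force: [-0.4, 0.4, 0.1]
finger_gap: 0.997
```

>>> play_rows(commands=[0, 0, 0, 0, 0, -4.45, 0, 0, 0, 0, 0, 0, -4.45, 0, -0.0346, 0.0256, 0, 0, 0, 0, 0, -0.0346, 0.0256, 0, 0, 0, 0, 0, -0.0346, 0.0256, 0, 0, 0, 0, 0, -0.0346, 0.0256, 0, 0, 0, 0, 0, -0.0346, 0.0256, 0, 0, 0, 0, 0, -0.0346, 0.0256, 0, 0, 0, 0, 0, -0.0346, 0.0256, 0, 0, 0, 0, 0, -0.0346, 0.0256, 0, 0, 0, 0, 0, -0.0346, 0.0256, 0, 0, 0, 0, 0, -0.0346, 0.0256, 0, 0, 0, 0, 0, -0.0346, 0.0256, 0, 0, 0, 0, 0, -0.0346, 0.0256, 0, 0, 0, 0, 0])

```text
t: 3.5
position: [481.0, -148.6, 242.0]
tcp_rot: [[-0.967, -0.255, -0.001], [-0.255, 0.967, 0.0], [0.001, 0.0, -1.0]]
ft_force: [1.1, -1.0, -0.4]
finger_gap: 0.999
```

>>> play_rows(commands=[-0.0121, 0.046, 0, 0, 0, 0, 0, -0.0121, 0.046, 0, 0, 0, 0, 0, -0.0121, 0.046, 0, 0, 0, 0, 0, -0.0121, 0.046, 0, 0, 0, 0, 0, -0.0121, 0.046, 0, 0, 0, 0, 0, -0.0121, 0.046, 0, 0, 0, 0, 0, -0.0121, 0.046, 0, 0, 0, 0, 0, -0.0121, 0.046, 0, 0, 0, 0, 0, -0.0121, 0.046, 0, 0, 0, 0, 0, -0.0121, 0.046, 0, 0, 0, 0, 0, 0, 0, 0, 0, 0, 0, 0, 0, 0, 0, 0, 0, 0, 0])

```text
t: 4.7
position: [479.6, 325.9, 241.4]
tcp_rot: [[-0.966, -0.257, -0.001], [-0.257, 0.966, -0.001], [0.001, -0.001, -1.0]]
ft_force: [-0.0, -0.4, 0.3]
finger_gap: 1.0
```

>>> play_rows(commands=[0, 0, 0.035, 0, 0, 0, 0, 0, 0, 0.035, 0, 0, 0, 0, 0, 0, 0.035, 0, 0, 0, 0, 0, 0, 0.03, 0, 0, 0, 0, 0, 0, 0.015, 0, 0, 0, 0, 0, 0, 0.008, 0, 0, 0, 0, 0, 0, 0, 0, 0, 0, 0, 0, 0, 0, 0, 0, 0, 0.3, 0, 0, 0, 0, 0, 0, 0.5, 0, 0, 0, 0, 0, 0, 0.7, 0, 0, 0, 0, 0, 0, 0.9, 0, 0, 0, 0, 0, 0, 1, 0, 0, 0, 0, 0, 0, 1, 0, 0, 0, 0, 0, 0, 1, 0, 0, 0, 0, 0, 0, 1, 0, 0, 0, 0, 0, 0, 1])

```text
t: 6.3
position: [480.7, 325.5, 85.0]
tcp_rot: [[-0.967, -0.255, 0.001], [-0.255, 0.967, 0.0], [-0.001, -0.0, -1.0]]
ft_force: [-0.2, -1.2, 4.7]
finger_gap: 0.305
```

>>> play_rows(commands=[0, 0, -0.01, 0, 0, 0, 1, 0, 0, -0.02, 0, 0, 0, 1, 0, 0, -0.03, 0, 0, 0, 1, 0, 0, -0.03, 0, 0, 0, 1, 0, 0, -0.02, 0, 0, 0, 1, 0, 0, 0, 0, 0, 0, 1, 0, 0, 0, 0, 0, 0, 1, 0, 0, 0, 0, 0, 0, 1])

```text
t: 7.1
position: [479.0, 324.8, 192.3]
tcp_rot: [[-0.967, -0.255, -0.003], [-0.255, 0.967, -0.002], [0.004, -0.001, -1.0]]
ft_force: [0.0, -0.0, -3.6]
finger_gap: 0.298
```

Run:
```python
from u import *
from bench import bot
for i in range(3):
    f=bot.grab_frame("scene");s=bot.state();print(s["position"].round(1),s["ft_force"].round(2),s["moment"].round(3))
c=f["img"][130:270,310:430,::-1]
cv2.imwrite("pics/lift.png",cv2.resize(c,None,fx=4,fy=4,interpolation=cv2.INTER_CUBIC))
```

```text
[479.  324.7 192.2] [-0.82 -0.03 -2.98] [-0.015  0.021  0.063]
[479.  324.8 192.3] [-0.05 -0.26 -3.22] [ 0.033 -0.033 -0.005]
[479.2 324.8 192.6] [-0.13  0.51 -2.08] [-0.018 -0.006  0.02 ]
```

View pics/lift.png

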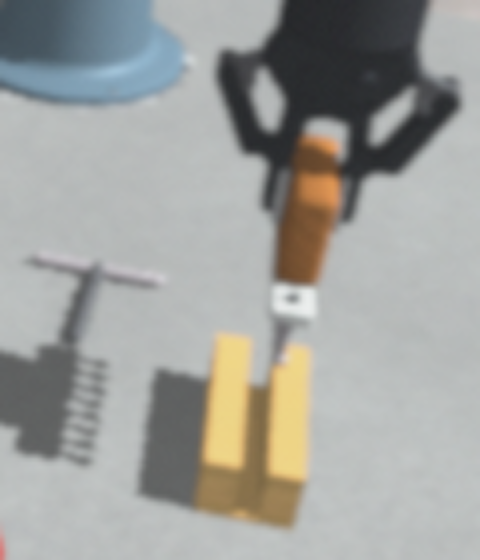

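The rake is gripped squarely and clear of its block. Next I carry it over the bare end and turn it to line up with the rack.

>>> play_rows(commands=[0, 0, 0, 0, 0, 8.17, 1, 0, 0, 0, 0, 0, 8.17, 1, 0, 0, 0, 0, 0, 8.17, 1, -0.0109, -0.0244, 0, 0, 0, 0, 1, -0.0109, -0.0244, 0, 0, 0, 0, 1, -0.0109, -0.0244, 0, 0, 0, 0, 1, -0.0109, -0.0244, 0, 0, 0, 0, 1, -0.0109, -0.0244, 0, 0, 0, 0, 1, -0.0109, -0.0244, 0, 0, 0, 0, 1, -0.0109, -0.0244, 0, 0, 0, 0, 1, -0.0109, -0.0244, 0, 0, 0, 0, 1, -0.0109, -0.0244, 0, 0, 0, 0, 1, -0.0109, -0.0244, 0, 0, 0, 0, 1, 0, 0, 0.02, 0, 0, 0, 1, 0, 0, 0.02, 0, 0, 0, 1, 0, 0, 0.02, 0, 0, 0, 1, 0, 0, 0.01, 0, 0, 0, 1, 0, 0, 0, 0, 0, 0, 1, 0, 0, 0, 0, 0, 0, 1])

```text
t: 9.15
position: [546.4, 66.5, 124.5]
tcp_rot: [[-0.986, 0.169, -0.0], [0.169, 0.986, -0.0], [0.0, -0.0, -1.0]]
ft_force: [0.8, 0.5, -2.9]
finger_gap: 0.295
```

Run:
```python
from u import *
from bench import bot
f=bot.grab_frame("scene");s=bot.state();print(s["position"].round(1),s["ft_force"].round(2),s["moment"].round(3))
c=f["img"][110:250,180:310,::-1]
a=cv2.resize(c,None,fx=4,fy=4,interpolation=cv2.INTER_CUBIC)
g=bot.grab_frame("top");b=cv2.resize(g["img"][172:252,208:268,::-1],(270,360),interpolation=cv2.INTER_CUBIC)
o=np.zeros((560,790,3),np.uint8);o[:,:520]=a;o[:360,520:]=b
cv2.imwrite("pics/over.png",o)
```

```text
[547.   66.5 125.1] [-0.01  0.05 -3.83] [-0.035 -0.02   0.031]
```

View pics/over.png

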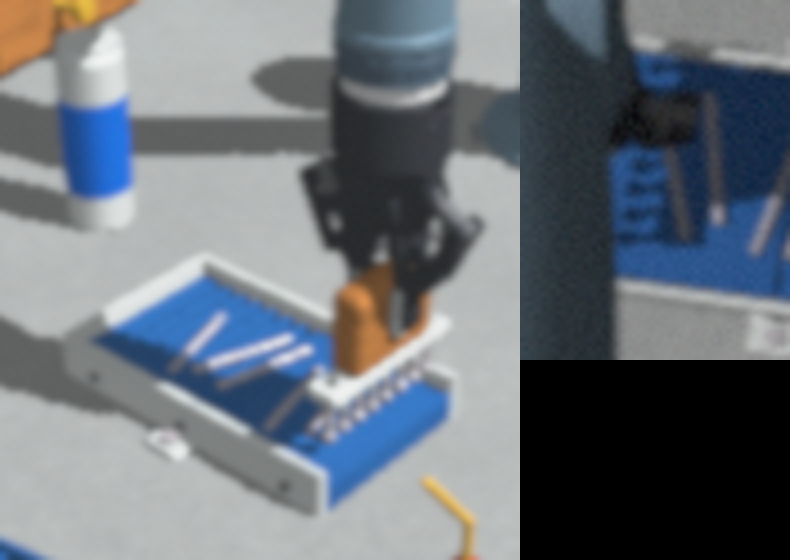

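The ball tips hover over the bare strip, between the cheeks and behind the nearest pin. I'll descend slowly from here.

>>> play_rows(commands=[0, 0, 0.004, 0, 0, 0, 1, 0, 0, 0.004, 0, 0, 0, 1, 0, 0, 0.004, 0, 0, 0, 1, 0, 0, 0.003, 0, 0, 0, 1, 0, 0, 0.001, 0, 0, 0, 1, 0, 0, 0.001, 0, 0, 0, 1, 0, 0, 0.001, 0, 0, 0, 1, 0, 0, 0, 0, 0, 0, 1, 0, 0, 0, 0, 0, 0, 1])

```text
t: 10.15
position: [546.4, 66.4, 106.4]
tcp_rot: [[-0.986, 0.169, 0.0], [0.169, 0.986, -0.0], [-0.0, -0.0, -1.0]]
ft_force: [0.3, 0.1, -3.2]
finger_gap: 0.303
```

>>> play_rows(commands=[0, 0, 0.0006, 0, 0, 0, 1, 0, 0, 0.0006, 0, 0, 0, 1, 0, 0, 0, 0, 0, 0, 1])

```text
t: 10.45
position: [546.2, 66.4, 105.0]
tcp_rot: [[-0.986, 0.169, -0.0], [0.169, 0.986, -0.0], [0.0, -0.0, -1.0]]
ft_force: [-0.2, 0.8, -3.1]
finger_gap: 0.297
```

>>> play_rows(commands=[0, 0, 0.0005, 0, 0, 0, 1, 0, 0, 0.0005, 0, 0, 0, 1, 0, 0, 0, 0, 0, 0, 1])

```text
t: 10.75
position: [546.2, 66.4, 104.0]
tcp_rot: [[-0.986, 0.169, -0.0], [0.169, 0.986, -0.0], [0.0, -0.0, -1.0]]
ft_force: [-0.2, -0.2, -3.0]
finger_gap: 0.296
```

>>> play_rows(commands=[0, 0, 0.0005, 0, 0, 0, 1, 0, 0, 0.0005, 0, 0, 0, 1, 0, 0, 0, 0, 0, 0, 1])

```text
t: 11.05
position: [546.2, 66.4, 103.0]
tcp_rot: [[-0.986, 0.169, -0.0], [0.169, 0.986, -0.0], [0.0, -0.0, -1.0]]
ft_force: [0.4, 0.8, -3.7]
finger_gap: 0.297
```

>>> play_rows(commands=[0, 0, 0.0005, 0, 0, 0, 1, 0, 0, 0.0005, 0, 0, 0, 1, 0, 0, 0, 0, 0, 0, 1])

```text
t: 11.35
position: [546.2, 66.4, 102.0]
tcp_rot: [[-0.986, 0.169, -0.0], [0.169, 0.986, -0.0], [0.0, -0.0, -1.0]]
ft_force: [-0.4, 0.3, -2.7]
finger_gap: 0.298
```

>>> play_rows(commands=[0, 0, 0.0004, 0, 0, 0, 1, 0, 0, 0.0002, 0, 0, 0, 1, 0, 0, 0, 0, 0, 0, 1])

```text
t: 11.65
position: [546.3, 66.4, 101.4]
tcp_rot: [[-0.986, 0.169, -0.0], [0.169, 0.986, -0.0], [0.0, -0.0, -1.0]]
ft_force: [0.5, -0.5, -2.9]
finger_gap: 0.297
```

>>> play_rows(commands=[0, 0, 0.0003, 0, 0, 0, 1, 0, 0, 0, 0, 0, 0, 1])

```text
t: 11.85
position: [546.3, 66.4, 101.2]
tcp_rot: [[-0.986, 0.169, 0.0], [0.169, 0.986, -0.0], [-0.0, -0.0, -1.0]]
ft_force: [-0.2, -0.1, -1.3]
finger_gap: 0.3
```

>>> play_rows(commands=[0, 0, 0.0003, 0, 0, 0, 1, 0, 0, 0, 0, 0, 0, 1])

```text
t: 12.05
position: [546.3, 66.4, 100.9]
tcp_rot: [[-0.986, 0.169, 0.0], [0.169, 0.986, -0.0], [-0.0, -0.0, -1.0]]
ft_force: [-0.6, 1.4, -1.9]
finger_gap: 0.302
```

>>> play_rows(commands=[0, 0, 0.0002, 0, 0, 0, 1, 0, 0, 0, 0, 0, 0, 1])

```text
t: 12.25
position: [546.4, 66.4, 100.8]
tcp_rot: [[-0.986, 0.169, 0.0], [0.169, 0.986, -0.0], [-0.0, -0.0, -1.0]]
ft_force: [-0.4, -0.1, -1.0]
finger_gap: 0.298
```

>>> play_rows(commands=[0, 0, 0.0002, 0, 0, 0, 1, 0, 0, 0, 0, 0, 0, 1])

```text
t: 12.45
position: [546.4, 66.4, 100.8]
tcp_rot: [[-0.986, 0.169, 0.0], [0.169, 0.986, -0.0], [-0.0, -0.0, -1.0]]
ft_force: [-1.4, -0.1, -0.1]
finger_gap: 0.299
```

>>> play_rows(commands=[0, 0, 0.0002, 0, 0, 0, 1, 0, 0, 0, 0, 0, 0, 1])

```text
t: 12.65
position: [546.4, 66.4, 100.7]
tcp_rot: [[-0.986, 0.169, 0.0], [0.169, 0.986, -0.0], [-0.0, -0.0, -1.0]]
ft_force: [-1.4, 0.6, 4.4]
finger_gap: 0.295
```

>>> play_rows(commands=[0, 0, 0, 0, 0, 0, 1, 0, 0, 0, 0, 0, 0, 1])

```text
t: 12.85
position: [546.5, 66.4, 100.7]
tcp_rot: [[-0.986, 0.169, 0.001], [0.169, 0.986, -0.0], [-0.001, -0.0, -1.0]]
ft_force: [-1.2, -1.0, 5.7]
finger_gap: 0.296
```

>>> play_rows(commands=[0, -0.001, 0, 0, 0, 0, 1, 0, -0.002, 0, 0, 0, 0, 1, 0, -0.002, 0, 0, 0, 0, 1, 0, -0.002, 0, 0, 0, 0, 1])

```text
t: 13.25
position: [546.1, 59.9, 100.7]
tcp_rot: [[-0.986, 0.169, 0.002], [0.169, 0.986, 0.001], [-0.002, 0.002, -1.0]]
ft_force: [1.0, 3.8, 4.6]
finger_gap: 0.299
```

>>> play_rows(commands=[0, -0.002, 0, 0, 0, 0, 1, 0, -0.002, 0, 0, 0, 0, 1, 0, -0.002, 0, 0, 0, 0, 1, 0, -0.002, 0, 0, 0, 0, 1])

```text
t: 13.65
position: [544.4, 51.7, 100.7]
tcp_rot: [[-0.986, 0.169, 0.001], [0.169, 0.986, 0.001], [-0.001, 0.001, -1.0]]
ft_force: [1.5, 4.2, 4.8]
finger_gap: 0.295
```

>>> play_rows(commands=[0, -0.002, 0, 0, 0, 0, 1, 0, -0.002, 0, 0, 0, 0, 1, 0, -0.002, 0, 0, 0, 0, 1, 0, -0.002, 0, 0, 0, 0, 1, 0, -0.002, 0, 0, 0, 0, 1, 0, -0.002, 0, 0, 0, 0, 1])

```text
t: 14.25
position: [542.3, 39.9, 100.7]
tcp_rot: [[-0.986, 0.169, 0.001], [0.169, 0.986, 0.001], [-0.001, 0.001, -1.0]]
ft_force: [0.3, 4.5, 5.7]
finger_gap: 0.295
```

>>> play_rows(commands=[0, -0.002, 0, 0, 0, 0, 1, 0, -0.002, 0, 0, 0, 0, 1, 0, -0.002, 0, 0, 0, 0, 1, 0, -0.002, 0, 0, 0, 0, 1, 0, -0.002, 0, 0, 0, 0, 1, 0, -0.002, 0, 0, 0, 0, 1])

```text
t: 14.85
position: [540.2, 28.2, 100.7]
tcp_rot: [[-0.986, 0.169, 0.001], [0.169, 0.986, 0.001], [-0.001, 0.001, -1.0]]
ft_force: [1.0, 4.4, 5.9]
finger_gap: 0.298
```

>>> play_rows(commands=[0, -0.002, 0, 0, 0, 0, 1, 0, -0.002, 0, 0, 0, 0, 1, 0, -0.002, 0, 0, 0, 0, 1, 0, -0.002, 0, 0, 0, 0, 1, 0, -0.002, 0, 0, 0, 0, 1, 0, -0.002, 0, 0, 0, 0, 1])

```text
t: 15.45
position: [538.1, 16.4, 100.7]
tcp_rot: [[-0.986, 0.169, 0.001], [0.169, 0.986, 0.001], [-0.001, 0.001, -1.0]]
ft_force: [0.7, 5.3, 5.3]
finger_gap: 0.297
```

```bash
cat > look.py <<'E'
from u import *
from bench import bot
import sys
f=bot.grab_frame("scene");s=bot.state();print(s["position"].round(1),s["ft_force"].round(2))
a=cv2.resize(f["img"][150:245,190:300,::-1],(440,380),interpolation=cv2.INTER_CUBIC)
g=bot.grab_frame("top");b=cv2.resize(g["img"][172:257,240:325,::-1],(340,340),interpolation=cv2.INTER_CUBIC)
o=np.zeros((380,790,3),np.uint8);o[:,:440]=a;o[:340,450:]=b
cv2.imwrite(sys.argv[1],o)
E
python3 look.py pics/d1.png
```

```text
[538.1  15.9 100.7] [0.79 4.04 5.96]
```

View pics/d1.png

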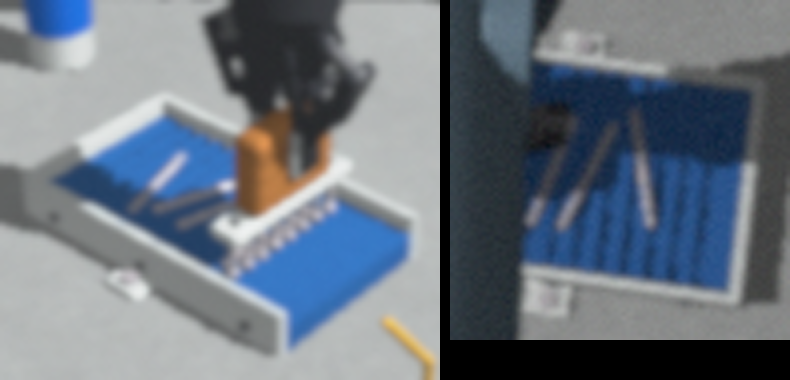

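The tips rest on the deck with nothing behind them, and the pins are still in front. I'll keep drawing.

>>> play_rows(commands=[0, -0.002, 0, 0, 0, 0, 1, 0, -0.002, 0, 0, 0, 0, 1, 0, -0.002, 0, 0, 0, 0, 1, 0, -0.002, 0, 0, 0, 0, 1, 0, -0.002, 0, 0, 0, 0, 1, 0, -0.002, 0, 0, 0, 0, 1])

```text
t: 16.15
position: [536.1, 4.6, 100.7]
tcp_rot: [[-0.986, 0.169, 0.001], [0.169, 0.986, 0.001], [-0.001, 0.001, -1.0]]
ft_force: [0.3, 4.9, 6.4]
finger_gap: 0.297
```

>>> play_rows(commands=[0, -0.002, 0, 0, 0, 0, 1, 0, -0.002, 0, 0, 0, 0, 1, 0, -0.002, 0, 0, 0, 0, 1, 0, -0.002, 0, 0, 0, 0, 1, 0, -0.002, 0, 0, 0, 0, 1, 0, -0.002, 0, 0, 0, 0, 1])

```text
t: 16.75
position: [534.0, -7.2, 100.7]
tcp_rot: [[-0.986, 0.169, 0.001], [0.169, 0.986, 0.001], [-0.001, 0.001, -1.0]]
ft_force: [0.8, 4.7, 6.4]
finger_gap: 0.295
```

>>> play_rows(commands=[0, -0.002, 0, 0, 0, 0, 1, 0, -0.002, 0, 0, 0, 0, 1, 0, -0.002, 0, 0, 0, 0, 1, 0, -0.002, 0, 0, 0, 0, 1, 0, -0.002, 0, 0, 0, 0, 1])

```text
t: 17.25
position: [532.3, -17.1, 100.7]
tcp_rot: [[-0.986, 0.169, 0.001], [0.169, 0.986, 0.001], [-0.001, 0.001, -1.0]]
ft_force: [0.2, 5.7, 5.5]
finger_gap: 0.301
```

>>> play_rows(commands=[0, -0.002, 0, 0, 0, 0, 1, 0, -0.002, 0, 0, 0, 0, 1, 0, -0.002, 0, 0, 0, 0, 1, 0, -0.002, 0, 0, 0, 0, 1, 0, -0.002, 0, 0, 0, 0, 1])

```text
t: 17.75
position: [530.6, -26.9, 100.7]
tcp_rot: [[-0.986, 0.169, 0.001], [0.169, 0.986, 0.001], [-0.001, 0.001, -1.0]]
ft_force: [0.4, 5.3, 5.9]
finger_gap: 0.3
```

>>> play_rows(commands=[0, -0.002, 0, 0, 0, 0, 1, 0, -0.002, 0, 0, 0, 0, 1, 0, -0.002, 0, 0, 0, 0, 1, 0, -0.002, 0, 0, 0, 0, 1, 0, -0.002, 0, 0, 0, 0, 1])

```text
t: 18.25
position: [528.8, -36.6, 100.7]
tcp_rot: [[-0.986, 0.169, 0.001], [0.169, 0.986, 0.002], [-0.001, 0.002, -1.0]]
ft_force: [1.1, 4.9, 7.7]
finger_gap: 0.297
```

```bash
python3 look.py pics/d2.png
```

```text
[528.7 -37.1 100.7] [-0.25  3.95  6.77]
```

View pics/d2.png

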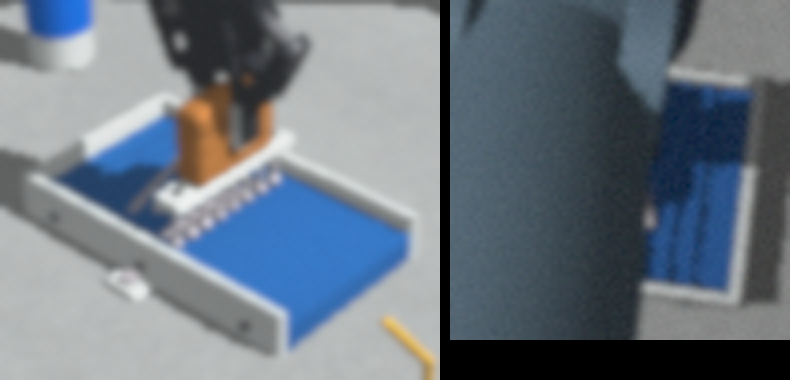

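The tips are about 11 mm before the first groove and no pins lie behind them. I'll continue onto the grooves in short calls.

>>> play_rows(commands=[0, -0.0015, 0, 0, 0, 0, 1, 0, -0.0015, 0, 0, 0, 0, 1, 0, -0.0015, 0, 0, 0, 0, 1, 0, -0.0015, 0, 0, 0, 0, 1])

```text
t: 18.75
position: [528.0, -41.3, 100.7]
tcp_rot: [[-0.986, 0.169, 0.002], [0.169, 0.986, 0.005], [-0.001, 0.005, -1.0]]
ft_force: [0.8, 8.9, 8.0]
finger_gap: 0.297
```

>>> play_rows(commands=[0, -0.0015, 0, 0, 0, 0, 1, 0, -0.0015, 0, 0, 0, 0, 1, 0, -0.0015, 0, 0, 0, 0, 1, 0, -0.0015, 0, 0, 0, 0, 1])

```text
t: 19.15
position: [526.5, -48.2, 100.4]
tcp_rot: [[-0.986, 0.169, 0.0], [0.169, 0.986, 0.002], [0.0, 0.002, -1.0]]
ft_force: [0.6, 7.0, 6.8]
finger_gap: 0.298
```

>>> play_rows(commands=[0, -0.0015, 0, 0, 0, 0, 1, 0, -0.0015, 0, 0, 0, 0, 1, 0, -0.0015, 0, 0, 0, 0, 1, 0, -0.0015, 0, 0, 0, 0, 1])

```text
t: 19.55
position: [525.6, -54.1, 100.6]
tcp_rot: [[-0.986, 0.169, 0.001], [0.169, 0.986, 0.002], [-0.0, 0.002, -1.0]]
ft_force: [0.8, 6.6, 8.1]
finger_gap: 0.299
```

>>> play_rows(commands=[0, -0.0015, 0, 0, 0, 0, 1, 0, -0.0015, 0, 0, 0, 0, 1, 0, -0.0015, 0, 0, 0, 0, 1, 0, -0.0015, 0, 0, 0, 0, 1])

```text
t: 19.95
position: [525.0, -58.0, 100.8]
tcp_rot: [[-0.986, 0.168, 0.002], [0.168, 0.986, 0.007], [-0.001, 0.008, -1.0]]
ft_force: [1.6, 10.7, 9.4]
finger_gap: 0.298
```

>>> play_rows(commands=[0, -0.0015, 0, 0, 0, 0, 1, 0, -0.0015, 0, 0, 0, 0, 1, 0, -0.0015, 0, 0, 0, 0, 1])

```text
t: 20.25
position: [523.7, -64.1, 100.4]
tcp_rot: [[-0.986, 0.169, 0.0], [0.169, 0.986, 0.003], [0.0, 0.003, -1.0]]
ft_force: [0.2, 8.6, 6.7]
finger_gap: 0.296
```

>>> play_rows(commands=[0, -0.0015, 0, 0, 0, 0, 1, 0, -0.0015, 0, 0, 0, 0, 1, 0, -0.0015, 0, 0, 0, 0, 1])

```text
t: 20.55
position: [523.0, -69.4, 100.6]
tcp_rot: [[-0.986, 0.169, 0.0], [0.169, 0.986, 0.001], [-0.0, 0.001, -1.0]]
ft_force: [-0.2, 5.4, 7.0]
finger_gap: 0.296
```

>>> play_rows(commands=[0, -0.0015, 0, 0, 0, 0, 1, 0, -0.0015, 0, 0, 0, 0, 1, 0, -0.0015, 0, 0, 0, 0, 1])

```text
t: 20.85
position: [522.5, -72.7, 100.7]
tcp_rot: [[-0.986, 0.169, 0.001], [0.169, 0.986, 0.004], [-0.001, 0.004, -1.0]]
ft_force: [1.8, 9.4, 9.0]
finger_gap: 0.299
```

```bash
python3 look.py pics/d3.png
```

```text
[522.5 -72.7 100.7] [1.09 7.79 8.91]
```

View pics/d3.png

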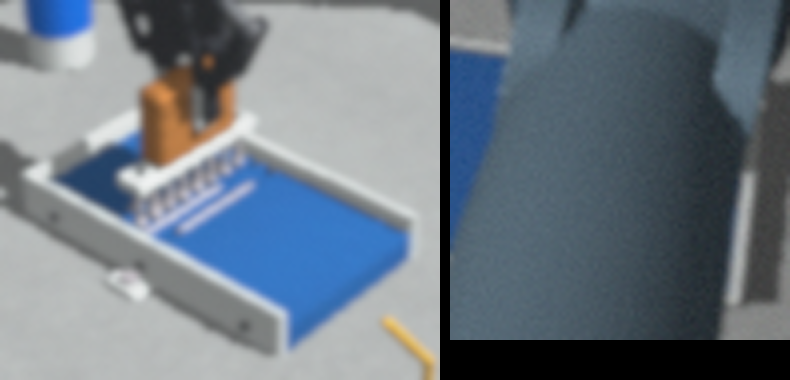

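Pins are seated in the first groove (around (218,207)) and the second (around (165,215)), behind the tips. I'll continue.

>>> play_rows(commands=[0, -0.0015, 0, 0, 0, 0, 1, 0, -0.0015, 0, 0, 0, 0, 1, 0, -0.0015, 0, 0, 0, 0, 1, 0, -0.0015, 0, 0, 0, 0, 1])

```text
t: 21.35
position: [521.0, -79.6, 100.3]
tcp_rot: [[-0.986, 0.169, 0.0], [0.169, 0.986, 0.001], [0.0, 0.001, -1.0]]
ft_force: [1.2, 6.4, 7.4]
finger_gap: 0.296
```

>>> play_rows(commands=[0, -0.0015, 0, 0, 0, 0, 1, 0, -0.0015, 0, 0, 0, 0, 1, 0, -0.0015, 0, 0, 0, 0, 1, 0, -0.0015, 0, 0, 0, 0, 1])

```text
t: 21.75
position: [520.1, -85.3, 100.5]
tcp_rot: [[-0.986, 0.169, 0.0], [0.169, 0.986, 0.002], [-0.0, 0.002, -1.0]]
ft_force: [0.3, 7.0, 7.7]
finger_gap: 0.299
```

>>> play_rows(commands=[0, -0.0015, 0, 0, 0, 0, 1, 0, -0.0015, 0, 0, 0, 0, 1, 0, -0.0015, 0, 0, 0, 0, 1, 0, -0.0015, 0, 0, 0, 0, 1])

```text
t: 22.15
position: [519.3, -91.4, 100.6]
tcp_rot: [[-0.986, 0.169, 0.001], [0.169, 0.986, 0.002], [-0.001, 0.002, -1.0]]
ft_force: [1.8, 6.0, 7.6]
finger_gap: 0.299
```

>>> play_rows(commands=[0, -0.0015, 0, 0, 0, 0, 1, 0, -0.0015, 0, 0, 0, 0, 1, 0, -0.0015, 0, 0, 0, 0, 1, 0, -0.0015, 0, 0, 0, 0, 1])

```text
t: 22.55
position: [518.4, -96.4, 100.5]
tcp_rot: [[-0.986, 0.169, 0.001], [0.169, 0.986, 0.004], [-0.0, 0.004, -1.0]]
ft_force: [1.2, 8.6, 8.3]
finger_gap: 0.298
```

```bash
python3 look.py pics/d4.png
```

```text
[518.3 -96.5 100.5] [2.21 7.12 8.74]
```

View pics/d4.png

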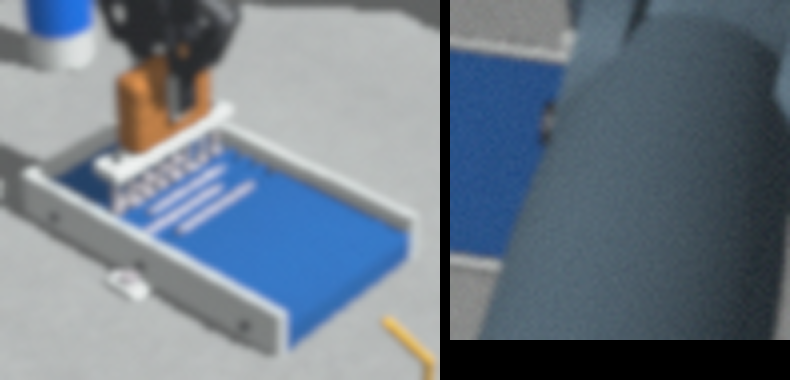

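Three pins are now seated behind the tips, in neighbouring grooves. I have viewed 9 pictures, so I'll draw on to about y = -85 without looking.

>>> play_rows(commands=[0, -0.0015, 0, 0, 0, 0, 1, 0, -0.0015, 0, 0, 0, 0, 1, 0, -0.0015, 0, 0, 0, 0, 1, 0, -0.0015, 0, 0, 0, 0, 1])

```text
t: 23.05
position: [517.3, -103.0, 100.7]
tcp_rot: [[-0.986, 0.169, 0.001], [0.169, 0.986, 0.002], [-0.001, 0.002, -1.0]]
ft_force: [1.0, 5.8, 8.1]
finger_gap: 0.296
```

>>> play_rows(commands=[0, -0.0015, 0, 0, 0, 0, 1, 0, -0.0015, 0, 0, 0, 0, 1, 0, -0.0015, 0, 0, 0, 0, 1, 0, -0.0015, 0, 0, 0, 0, 1])

```text
t: 23.45
position: [516.0, -109.7, 100.5]
tcp_rot: [[-0.986, 0.17, 0.0], [0.17, 0.986, -0.0], [-0.0, -0.0, -1.0]]
ft_force: [-1.0, 1.5, 4.6]
finger_gap: 0.298
```

>>> play_rows(commands=[0, -0.0015, 0, 0, 0, 0, 1, 0, -0.0015, 0, 0, 0, 0, 1, 0, -0.0015, 0, 0, 0, 0, 1, 0, -0.0015, 0, 0, 0, 0, 1])

```text
t: 23.85
position: [515.3, -113.7, 100.7]
tcp_rot: [[-0.986, 0.168, 0.001], [0.168, 0.986, 0.005], [-0.0, 0.005, -1.0]]
ft_force: [0.8, 5.9, 10.8]
finger_gap: 0.297
```

>>> play_rows(commands=[0, -0.0015, 0, 0, 0, 0, 1, 0, -0.0015, 0, 0, 0, 0, 1, 0, -0.0015, 0, 0, 0, 0, 1, 0, -0.0015, 0, 0, 0, 0, 1])

```text
t: 24.25
position: [514.2, -120.8, 100.7]
tcp_rot: [[-0.986, 0.169, 0.001], [0.169, 0.986, 0.002], [-0.001, 0.002, -1.0]]
ft_force: [0.5, 6.5, 8.2]
finger_gap: 0.297
```

>>> play_rows(commands=[0, -0.0015, 0, 0, 0, 0, 1, 0, -0.0015, 0, 0, 0, 0, 1, 0, -0.0015, 0, 0, 0, 0, 1, 0, -0.0015, 0, 0, 0, 0, 1])

```text
t: 24.65
position: [511.6, -128.2, 99.3]
tcp_rot: [[-0.985, 0.17, -0.003], [0.17, 0.985, -0.002], [0.003, -0.003, -1.0]]
ft_force: [0.5, 0.4, -2.9]
finger_gap: 0.3
```

```bash
python3 look.py pics/d5.png
```

```text
[ 511.4 -128.2   99. ] [ 0.17  0.29 -2.98]
```

View pics/d5.png

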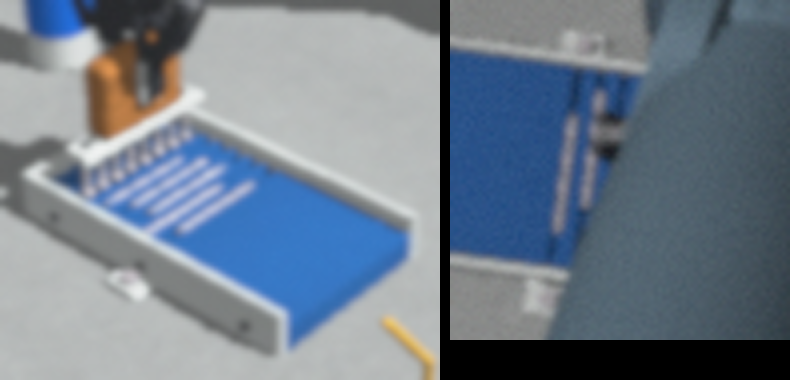

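All five pins lie in grooves of their own and the tips are beyond them. Next I lift straight up and carry the rake back over the block.

>>> play_rows(commands=[0, 0, -0.002, 0, 0, 0, 1, 0, 0, -0.004, 0, 0, 0, 1, 0, 0, -0.01, 0, 0, 0, 1, 0, 0, -0.02, 0, 0, 0, 1, 0, 0, -0.03, 0, 0, 0, 1, 0, 0, -0.03, 0, 0, 0, 1, 0, 0, 0, 0, 0, 0, 1])

```text
t: 25.45
position: [516.0, -128.4, 201.5]
tcp_rot: [[-0.986, 0.169, 0.009], [0.169, 0.986, -0.004], [-0.009, -0.002, -1.0]]
ft_force: [0.8, -0.7, -1.9]
finger_gap: 0.299
```

>>> play_rows(commands=[0.009, 0.0368, 0, 0, 0, 0, 1, 0.009, 0.0368, 0, 0, 0, 0, 1, 0.009, 0.0368, 0, 0, 0, 0, 1, 0.009, 0.0368, 0, 0, 0, 0, 1, 0.009, 0.0368, 0, 0, 0, 0, 1, 0.009, 0.0368, 0, 0, 0, 0, 1, 0.009, 0.0368, 0, 0, 0, 0, 1, 0.009, 0.0368, 0, 0, 0, 0, 1, 0.009, 0.0368, 0, 0, 0, 0, 1, 0.009, 0.0368, 0, 0, 0, 0, 1, 0.009, 0.0368, 0, 0, 0, 0, 1, 0.009, 0.0368, 0, 0, 0, 0, 1, 0, 0, 0, 0, 0, -8.17, 1, 0, 0, 0, 0, 0, -8.17, 1, 0, 0, 0, 0, 0, -8.17, 1, 0, 0, 0, 0, 0, 0, 1, 0, 0, 0, 0, 0, 0, 1])

```text
t: 27.15
position: [481.1, 326.1, 195.7]
tcp_rot: [[-0.968, -0.252, -0.001], [-0.252, 0.968, -0.001], [0.001, -0.0, -1.0]]
ft_force: [-0.0, -0.5, -3.1]
finger_gap: 0.302
```

Run:
```python
from u import *
from bench import bot
f=bot.grab_frame("top");P=cloud(f);hsv=cv2.cvtColor(f["img"],cv2.COLOR_RGB2HSV)
a=np.deg2rad(-9.7);R=np.array([[np.cos(a),np.sin(a)],[-np.sin(a),np.cos(a)]])
q=(P[...,:2]-[525.8,-47.7])@R.T;h=P[...,2]
px=(abs(q[...,0])<62)&(q[...,1]>-112)&(q[...,1]<128)&(hsv[...,1]<110)&(h<35)
c,_=cv2.findContours((px*255).astype(np.uint8),cv2.RETR_EXTERNAL,cv2.CHAIN_APPROX_NONE)
for k in c:
    if len(k)<8: continue
    k=k[:,0];e=q[k[:,1],k[:,0]];vx,vy,*_=cv2.fitLine(np.float32(e),2,0,.01,.01).ravel();r=cv2.minAreaRect(np.float32(e))
    print("pin",np.round(r[0],1),np.round(r[1],1),"ang",round(float(np.arctan(vy/vx)),3),"z",h[k[:,1],k[:,0]].mean().round(1))
g=bot.grab_frame("scene");P=cloud(g);h=P[...,2];s=bot.state();print(s["position"].round(1),s["tcp_rot"].round(3)[:,0],s["ft_force"].round(1))
m=np.zeros(h.shape,bool);m[130:270,330:420]=1
b=cv2.resize(g["img"][150:270,330:420,::-1],(420,560),interpolation=cv2.INTER_CUBIC)
o=np.zeros((560,790,3),np.uint8);o[:,:420]=b;o[:360,430:]=cv2.resize(f["img"][172:257,235:320,::-1],(360,360),interpolation=cv2.INTER_CUBIC)
cv2.imwrite("pics/back.png",o)
```

```text
pin [ -3.2 -49.5] [ 9.6 80.5] ang -0.003 z 20.4
pin [ -5.5 -33.3] [80.8  9.9] ang -0.007 z 20.1
pin [-4.2 -1.1] [79.7 10.9] ang -0.0 z 20.7
pin [  6.7 -64.9] [ 9.8 79.9] ang -0.009 z 20.6
pin [ 15.8 -17.3] [79.   9.7] ang 0.0 z 20.8
[481.2 326.1 196. ] [-0.968 -0.253  0.   ] [-0.6 -0.2 -2. ]
```

View pics/back.png

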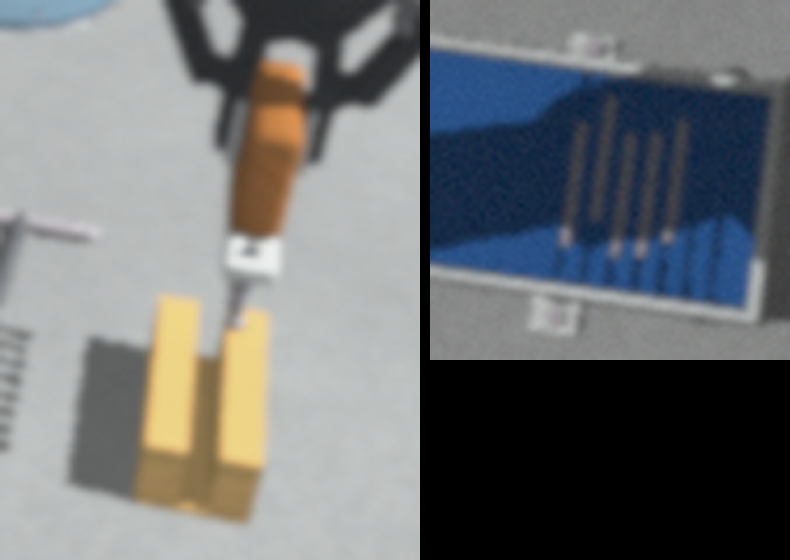

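The five pins sit at y ≈ -1, -17, -33, -49 and -65 mm, within 0.01 rad of the grooves, with their tops near the level of the ridges. The rake hangs upright above the slot, so I lower it.

>>> play_rows(commands=[0.0006, -0.0004, 0.02, 0, 0, 0, 1, 0, 0, 0.025, 0, 0, 0, 1, 0, 0, 0.02, 0, 0, 0, 1, 0, 0, 0.005, 0, 0, 0, 1, 0, 0, 0.003, 0, 0, 0, 1, 0, 0, 0.003, 0, 0, 0, 1, 0, 0, 0.003, 0, 0, 0, 1, 0, 0, 0, 0, 0, 0, 1])

```text
t: 28.05
position: [481.2, 325.9, 117.7]
tcp_rot: [[-0.967, -0.255, 0.001], [-0.255, 0.967, 0.0], [-0.001, 0.0, -1.0]]
ft_force: [0.3, 0.1, -2.3]
finger_gap: 0.296
```

>>> play_rows(commands=[0, 0, 0.002, 0, 0, 0, 1, 0, 0, 0.002, 0, 0, 0, 1, 0, 0, 0.002, 0, 0, 0, 1, 0, 0, 0, 0, 0, 0, 1])

```text
t: 28.45
position: [480.6, 325.6, 110.9]
tcp_rot: [[-0.967, -0.255, -0.001], [-0.255, 0.967, -0.0], [0.001, -0.0, -1.0]]
ft_force: [-0.1, -0.0, -2.8]
finger_gap: 0.296
```

>>> play_rows(commands=[0, 0, 0.005, 0, 0, 0, 1, 0, 0, 0.005, 0, 0, 0, 1, 0, 0, 0.005, 0, 0, 0, 1, 0, 0, 0.005, 0, 0, 0, 1, 0, 0, 0.002, 0, 0, 0, 1, 0, 0, 0, 0, 0, 0, 1, 0, 0, 0, 0, 0, 0, 1])

```text
t: 29.15
position: [481.0, 325.7, 89.3]
tcp_rot: [[-0.967, -0.255, 0.0], [-0.255, 0.967, -0.0], [-0.0, -0.0, -1.0]]
ft_force: [-0.3, -0.0, -2.5]
finger_gap: 0.302
```

>>> play_rows(commands=[0, 0, 0.001, 0, 0, 0, 1, 0, 0, 0.001, 0, 0, 0, 1, 0, 0, 0.0005, 0, 0, 0, 1, 0, 0, 0, 0, 0, 0, 1])

```text
t: 29.55
position: [480.9, 325.7, 86.7]
tcp_rot: [[-0.967, -0.255, -0.0], [-0.255, 0.967, -0.0], [0.0, -0.0, -1.0]]
ft_force: [0.7, 1.1, -2.4]
finger_gap: 0.296
```

>>> play_rows(commands=[0, 0, 0.0007, 0, 0, 0, 1, 0, 0, 0.0005, 0, 0, 0, 1, 0, 0, 0, 0, 0, 0, 1])

```text
t: 29.85
position: [480.8, 325.6, 85.4]
tcp_rot: [[-0.967, -0.255, -0.0], [-0.255, 0.967, -0.0], [0.0, -0.0, -1.0]]
ft_force: [-0.9, 0.0, -3.0]
finger_gap: 0.294
```

>>> play_rows(commands=[0, 0, 0.0004, 0, 0, 0, 1, 0, 0, 0, 0, 0, 0, 1])

```text
t: 30.05
position: [480.9, 325.7, 85.1]
tcp_rot: [[-0.967, -0.255, 0.0], [-0.255, 0.967, -0.0], [0.0, -0.0, -1.0]]
ft_force: [-0.1, -0.3, -2.3]
finger_gap: 0.299
```

>>> play_rows(commands=[0, 0, 0.0005, 0, 0, 0, 1, 0, 0, 0.0003, 0, 0, 0, 1, 0, 0, 0, 0, 0, 0, 1])

```text
t: 30.35
position: [480.9, 325.7, 85.0]
tcp_rot: [[-0.967, -0.255, 0.0], [-0.255, 0.967, 0.0], [-0.0, -0.0, -1.0]]
ft_force: [-2.4, -0.9, 3.7]
finger_gap: 0.3
```

>>> play_rows(commands=[0, 0, 0.0004, 0, 0, 0, 1, 0, 0, 0, 0, 0, 0, 1])

```text
t: 30.55
position: [480.9, 325.7, 85.0]
tcp_rot: [[-0.967, -0.255, 0.001], [-0.255, 0.967, 0.0], [-0.001, -0.0, -1.0]]
ft_force: [-4.8, -2.3, 7.3]
finger_gap: 0.298
```

The rake is seated. I release it and rise clear.

>>> play_rows(commands=[0, 0, -0.0003, 0, 0, 0, 0.65, 0, 0, 0, 0, 0, 0, 0.5, 0, 0, 0, 0, 0, 0, 0.3, 0, 0, 0, 0, 0, 0, 0, 0, 0, 0, 0, 0, 0, 0, 0, 0, 0, 0, 0, 0, 0, 0, 0, 0, 0, 0, 0, 0, 0, 0, -0.01, 0, 0, 0, 0, 0, 0, -0.03, 0, 0, 0, 0, 0, 0, -0.04, 0, 0, 0, 0, 0, 0, -0.04, 0, 0, 0, 0, 0, 0, -0.03, 0, 0, 0, 0, 0, 0, 0, 0, 0, 0, 0, 0, 0, 0, 0, 0, 0, 0])

```text
t: 31.95
position: [481.5, 326.0, 235.6]
tcp_rot: [[-0.967, -0.255, 0.002], [-0.255, 0.967, 0.001], [-0.003, 0.001, -1.0]]
ft_force: [1.2, 0.1, 0.2]
finger_gap: 1.0
```

Run:
```python
from u import *
from bench import bot
a=np.deg2rad(-9.7);R=np.array([[np.cos(a),np.sin(a)],[-np.sin(a),np.cos(a)]])
f=bot.grab_frame("scene");P=cloud(f);h=P[...,2];hsv=cv2.cvtColor(f["img"],cv2.COLOR_RGB2HSV)
m=np.zeros(h.shape,bool);m[195:265,350:400]=1
for lo,hi,n in((105,125,"grip"),(36,48,"block"),(49,58,"bar")):
    g=m&(h>lo)&(h<hi);print(n,g.sum(),rect(P[g])[:3],np.median(h[g]).round(1))
s=bot.state();print(s["t"],s["position"].round(1),s["ft_force"].round(1),s["finger_gap"])
t=np.load("pics/top0.npz");g=bot.grab_frame("top")
cv2.imwrite("pics/end.png",np.vstack([np.hstack([cv2.resize(f["img"][150:270,330:420,::-1],(390,520)),cv2.resize(f["img"][150:250,180:300,::-1],(400,520))])]))
```

```text
grip 225 (array([482.6, 327. ]), array([80.5, 25.2]), 16.2) 113.7
block 479 (array([478.5, 325.5]), array([138.9,  60.2]), 14.8) 42.3
bar 88 (array([525.7, 339.6]), array([29.9, 23.4]), 13.0) 52.6
32.0 [480.8 325.6 234.1] [-0.5 -1.  -0.4] 0.9992332371751892
```

View pics/end.png

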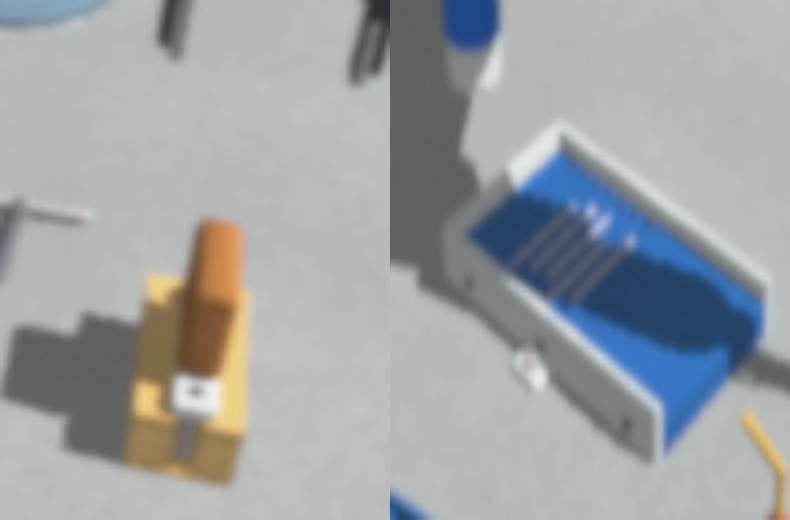

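The rake stands upright and free in its slot, with the grip top at about 114 mm, which is the seated height. The five pins lie side by side in their grooves.

```bash
python3 -c "
from bench import bot
print(bot.sign_off())"
```

```text
the job is handed in; nothing more can be done
None
```

All five pins are in grooves of their own, the rake is back in its block, and I handed the job in at about 32 s of the 72 s allowed.

**Draw:** I set the ball tips down on the bare end, at about y = 116 mm in the rack. I then drew the rake to about y = -80 mm. The wrist force put the tips' load on the deck at about 7–10 N on the plain deck. Over the grooves it read up to about 14 N. These readings come at the end of each move, so brief peaks in between were not seen.

**Pins:** The last measured check, before the rake went back in its block, found one pin in each of the first five grooves. They were at y ≈ -1, -17, -33, -49 and -65 mm, within 0.01 rad of the groove line. Depth readings averaged 20–21 mm over the pin outlines. That is a rough figure for their height, but well below a pin on the deck. The last picture shows them still there.

**Rake:** It stands released, with its grip top at about 114 mm, which is the seated height. The grip measured about 2–4 mm from the block's centre and about 1.5° from its direction. The gripper is open and clear at 234 mm.

**Not checked:** I did not measure the other things on the bench again. The path stayed clear of them and I saw no contact in the forces. No check failed or disagreed.

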